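# Set the bone saddle in the click-lift filing jig

### The arm

A 6-joint arm with a two-finger parallel gripper is mounted at the origin on a cart in front of the work surface, level with it; the furniture and walls round the work are solid. World frame = base frame: x ahead of the robot, y to its left, z up, the work surface at z = 0. Lengths are in mm, angles in rad, forces in N, time in s.
With the tool pointing down it reaches from about 350 to 775 mm from the base axis. Payload 7.3 kg.
Tool frame: the origin (TCP) lies on the centre line of the jaws, within the pads' length; the fingertips stand 17 mm ahead of it and the grasp point (between the pads) lies 2 mm behind it; z points along the fingers, y is the line along which they close (so a half turn about z gives the same grasp; the last joint's range is limited). The gripper opens to 92 mm and grips with 3 to 60 N. Pads are 19 mm wide; open, the fingers measure 130 mm over their backs; the gripper's body (75 mm by 190 mm) begins 47 mm behind the grasp point.
Start: joints at [1.038, 0.342, 1.524, -0, 1.275, -0.146], TCP at [198.031, 486.238, 243.741] pointing down, gripper open.
Joint ranges: [-2.53, 2.53], [-0.77, 2.02], [0.04, 2.7], [-1, 4.14], [0.28, 2.66], [-3.11, 3.11]. Speed limits (rad/s): [2.57, 2.57, 3.14, 3.14, 3.14, 3.14].

### API

Orientations are given as [roll, pitch, yaw] about the fixed x, y, z axes, in that order (R = Rz(yaw) Ry(pitch) Rx(roll)).
In Python, from plant import bot gives the robot as it stands. The module is installed in compiled form; this text tells all that it offers.
- The arm moves only by the shell command python3 -m pendant 'ROWS'. ROWS is JSON, a list of rows, each a list of 3 entries, a list of its own where there are three numbers: the shift along the world's x, y, z as a fraction of full scale, then the turn, a rotation vector about the world's x, y, z as a fraction of full scale, then the opening, from -1 (shut) to 1 (fully open), so that 0 is half open. In form: [[[tx, ty, tz], [rx, ry, rz], claw], ...]. A call has exactly 10 rows; each row shifts and turns the commanded pose from where the row before left it; what a row does not reach is not made up. Full scale, the value 1, is 30 mm for a shift and 0.12 rad for a turn. A row lasts 1/12 s, in which the tool goes at most 41.7 mm and 7.16 degrees, less where a joint would pass 70% of its speed; a pose out of reach is approached as far as the arm can. A call with a number of a shift or a turn outside -1 to 1 is refused whole. A call with a gripper value outside its range is refused whole. The fingers move at their own pace and stop on an object; the grip force is fixed at half the most. Time passes only in rows, so rows that do not move let the fingers close, or fill a call up. It gives the time, the measured TCP pose, the force, the opening and the grip force at its end, in the units of the state.
- bot.get_obs(): the state, without advancing time (a new reading comes with each control period).
- bot.capture(name): name is "side" or "top" or "wrist"; returns the picture (384x512x3 uint8, blue, green, red); there is no depth.
- bot.camera_params(name): a dict with "fovy" (degrees; the focal length in pixels is half the picture's height over the tangent of half this angle, whatever the lens; pixels are square), "cx", "cy" (the principal point, pixels), "distortion" ([k1, k2, p1, p2, k3] as OpenCV has them; the pictures are not rectified), "camera_from_world" (4x4, takes a point from world to camera coordinates). Camera axes: x right, y down, z forward; pixel columns grow to the right and rows downward; lengths in mm; the calibration is good to about 2 mm. A picture is of the moment at which its call begins: read the wrist's pose just before it. camera_params takes no time and is no camera call; for the wrist camera it gives the pose at the moment of the call.
- bot.close_job(): hands the job in; it is judged then, once.
The state is a dict: "time": time; "joint_positions": joint angles; "dq": joint speeds; "tau": joint torques, N m; "tool_pos": TCP position; "tcp_rot": TCP orientation; "contact_force": force on the tool from outside, world axes, zero at the start; "moment": the same for the moment, N m; "grip_width": finger opening in mm; "finger_force": force on a finger pad.
Only numpy, scipy, OpenCV 4.12 (cv2) and the standard library are available. Lean on these libraries where they do the work, as an engineer would, in place of code of your own. Each camera call takes 0.05 s, during which the arm holds its last target. There are 200 camera calls.

### The job

Set up the bone saddle for filing in the little maple jig: nobody knows at what height its lift was left, so first wind the eight-sided brass knob anticlockwise all the way down to its stop, then raise the saddle exactly four clicks by turning it clockwise. Only then swing the clamp lever fully home so that the jaw grips the saddle, and leave the tools lying round the jig where they are.

Things in the scene. Friction and masses are not known exactly. Their poses are not given: they have to be found in the camera images.
- jig: Saddle-filing jig, screwed down: a maple board 105 x 215 x 14 mm (x, y, z) with, toward -y, an aluminium block (56 x 56 mm, top 40 mm up) under the lift knob and, toward +y, two steel cheeks with a slot along y between them. Cheek tops: 40 mm above the bench. Origin: middle of the underside, z up; at yaw 0 +x points away from the robot, +y to the left.
- knob_grip (a point): A point on the lift knob's upright axis, 72 mm above the bench, where to grip; fixed to the jig (60 mm to -y of its origin), it does not turn. Eight-sided brass knob, 42 mm across flats, no pointer, sides from 52 to 80 mm above the bench; in every click its facets face the jig's x, y and the diagonals. Grip two opposite facets from above. Within 90 mm nothing else stands over 50 mm high.
- star_wheel (a point): Centre of the 8-pin star wheel under the knob, 44.5 mm up; fixed to the jig, it does not turn. A sprung roller drops between the pins: the knob clicks every 45 degrees and springs into the nearer click when let go. About 0.12 N m turns it out of a click. Clockwise from above raises the lift, anticlockwise lowers it to a hard stop within 2 degrees of the lowest click. Travel: seven clicks.
- lift_top (a point): Middle of the top of the lift bar under the saddle, hidden in the slot, 40 mm to +y of the jig's origin. At the knob's stop it is 31.5 mm above the bench; each click raises it 0.5 mm. Readings are too coarse to count clicks by. The lift starts in some click well above the stop and none shows which: feel the stop, where the torque on the knob rises well above 0.12 N m.
- saddle: Bone saddle blank, a loose bar 75 x 9.5 x 8.5 mm (length, width, height) lying lengthwise in the slot on the lift bar, 1 mm to spare on either side until clamped. Origin: middle of its underside, z up; its length lies 0.21 rad clockwise of its own y axis. At the stop its top is level with the cheeks, four clicks up it is 2 mm proud. It need not be touched.
- clamp_lever (a joint): Angle of the clamp lever beside the slot: 0 = open, arm to the jig's -x; grows clockwise from above to its stop at 1.5 = home, arm along the jig's +y, where its eccentric presses the sliding jaw on the saddle. Upright pivot 36.5 mm to -x and 40 mm to +y of the jig's origin. Stays where it is left; starts within 0.3 of open. 2 to 4 N sideways on its handle moves it.
- lever_grip (a point): The clamp lever's handle: an upright dark wooden grip 16 mm thick at the end of the arm, 65 mm from the pivot, reaching from 26 to 66 mm above the bench. This point is on its axis, 50 mm up, and moves with it.
- file: Bystander: a nut file 176 mm long with a wooden handle, lying on the bench behind the jig. Origin in its middle, on the bench.
- calliper: Bystander: a sliding steel calliper 164 x 104 x 8 mm, lying on the bench to the left of the jig. Origin in its middle, on the bench.
- sanding_pad: Bystander: a black rubber sanding pad 72 x 65 x 14 mm, lying on the bench to the right of the jig. Origin in its middle, on the bench.

How it is judged:
By the outcome, as a careful person would: the job done as asked, in the order asked, and still so for the second after the job is handed in, with the robot touching nothing.
It also fails if it takes over 72 s, if anything falls off the work surface, if the arm or the gripper's body presses on something with over 40 N, if the wrist force passes 120 N, or if a joint passes its speed limit or range.

## Working session

There is one attempt and no reset: what is moved stays moved. The work goes in short steps, Python scripts to look and compute and a shell command to move; the robot and the scene stay as the last step left them, time stands still between calls to the robot, and variables do not carry over. Pictures are saved under pics/ and viewed, at most 10 in all, crops included, and the job is handed in when it is done.

```bash
mkdir -p pics; cat > h.py <<'E'
import numpy as np, cv2
from plant import bot
def K(p):
    f=192/np.tan(np.radians(p["fovy"])/2)
    return np.array([[f,0,p["cx"]],[0,f,p["cy"]],[0,0,1]]),np.array(p["distortion"],float)
def ray(p,uv):
    k,d=K(p);T=np.array(p["camera_from_world"])
    n=cv2.undistortPoints(np.array([[uv]],float),k,d)[0,0]
    R=T[:3,:3];return -R.T@T[:3,3],R.T@np.array([n[0],n[1],1])
def onplane(p,uv,z):
    o,r=ray(p,uv);return o+r*(z-o[2])/r[2]
def proj(p,X):
    k,d=K(p);T=np.array(p["camera_from_world"])
    return cv2.projectPoints(np.array([X],float).reshape(-1,1,3),cv2.Rodrigues(T[:3,:3])[0],T[:3,3],k,d)[0].reshape(-1,2)
E
python3 - <<'E'
from h import *
o=bot.get_obs();print(o)
for n in("top","side"):
    im=bot.capture(n);cv2.imwrite(f"pics/{n}0.png",im)
    p=bot.camera_params(n);o_,_=ray(p,(256,192));print(n,p["fovy"],o_.round(0),onplane(p,(256,192),0).round(0))
a=np.hstack([cv2.imread("pics/top0.png"),cv2.imread("pics/side0.png")])
E
```

```text
{'time': 0.0, 'joint_positions': array([ 1.03795602e+00,  3.42717215e-01,  1.52500542e+00, -3.31502986e-05,
        1.27538293e+00, -1.45980892e-01]), 'dq': array([ 0.00032667, -0.00148364,  0.00017316, -0.00128958,  0.00172205,
       -0.00097519]), 'tau': array([ 2.68874510e-04, -4.31248319e+01, -2.44213575e+01,  7.17106042e-02,
        5.60665154e-02, -9.83144105e-05]), 'tool_pos': array([197.86038137, 485.8853873 , 243.05184397]), 'tcp_rot': array([-3.14009122e+00, -1.88710224e-04,  2.75474278e+00]), 'contact_force': array([-0.23189422, -0.12082818, -0.06716318]), 'moment': array([ 0.00154262,  0.00809645, -0.01417498]), 'finger_force': 0.0, 'grip_width': 91.6796344942743}
top 51.814802295124224 [548.  24. 932.] [620.  48.   0.]
side 56.40327149236792 [1033. -575.  487.] [569. 134.   0.]
```

View pics/top0.png

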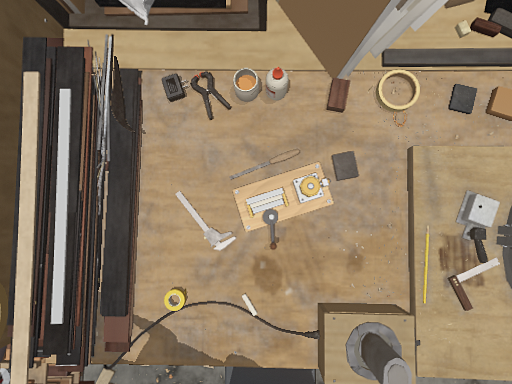

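View pics/side0.png

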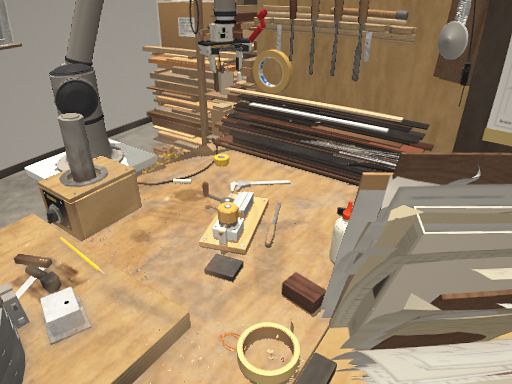

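The top view shows the jig, with the knob near (310,186), lever pivot near (270,216) and handle near (273,243). The calliper, file and pad lie around it. Next I'll take a segmented measurement and an enlarged crop.

```bash
python3 - <<'E'
from h import *
im=cv2.imread("pics/top0.png");p=bot.camera_params("top")
c=im[145:255,225:335]
hsv=cv2.cvtColor(im,cv2.COLOR_BGR2HSV)
for q in [(240,195),(245,215),(300,210),(325,170),(310,186),(305,183),(200,250),(350,230),(273,243)]: print(q,hsv[q[1],q[0]])
cv2.imwrite("pics/crop0.png",cv2.resize(c,None,fx=5.4,fy=5.4,interpolation=cv2.INTER_CUBIC))
for n,uv,z in[("knob",(310,186),80),("pivot",(270,216),40),("handle",(273,243),66),("c1",(234,190),14),("c2",(319,164),14),("c3",(333,205),14),("c4",(247,231),14)]: print(n,onplane(p,uv,z).round(1))
E
```

```text
(240, 195) [ 17  91 214]
(245, 215) [ 17  88 219]
(300, 210) [ 17  89 214]
(325, 170) [ 17  80 156]
(310, 186) [ 60   1 223]
(305, 183) [ 21 125 226]
(200, 250) [ 17  95 174]
(350, 230) [ 17  75 171]
(273, 243) [ 12 117 100]
knob [628.5 -70.1  80. ]
pivot [563.   14.7  40. ]
handle [504.1   7.6  66. ]
c1 [622.6  99.3  14. ]
c2 [686.5 -98.   14. ]
c3 [ 591.4 -130.7   14. ]
c4 [527.9  67.1  14. ]
```

View pics/crop0.png

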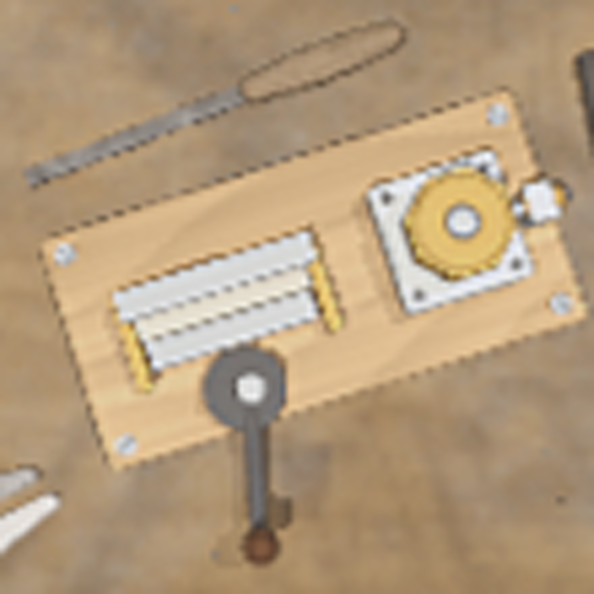

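The crop shows the board corners, knob centre (461,220), lever pivot (251,388) and handle top (261,543). I'll turn these into a jig pose.

```bash
cat > jig.py <<'E'
from h import *
def fit(c,knobpx,pivpx,hpx,p):
    P=np.array([onplane(p,q,14)[:2] for q in c]) # (+x+y),(+x-y),(-x-y),(-x+y)
    M=np.array([[52.5,107.5],[52.5,-107.5],[-52.5,-107.5],[-52.5,107.5]])
    o=P.mean(0);A=P-o
    yaw=np.arctan2((M[:,0]*A[:,1]-M[:,1]*A[:,0]).sum(),(M*A).sum())
    R=np.array([[np.cos(yaw),-np.sin(yaw)],[np.sin(yaw),np.cos(yaw)]])
    print("origin",o.round(1),"yaw",yaw.round(4),"res",(A-M@R.T).round(1).tolist())
    k=o+R@[0,-60];pv=o+R@[-36.5,40]
    print("knob pred",k.round(1),"seen",onplane(p,knobpx,80).round(1))
    print("pivot pred",pv.round(1),"seen",onplane(p,pivpx,40).round(1))
    h=onplane(p,hpx,66)[:2];d=R.T@(h-pv);print("handle",h.round(1),"len",np.hypot(*d).round(1),"angle",(np.arctan2(d[1],-d[0])).round(3))
E
python3 - <<'E'
from jig import *
s=lambda x,y:(225+(x+.5)/5.4-.5,145+(y+.5)/5.4-.5)
fit([s(43,240),s(510,90),s(585,312),s(112,468)],s(461,220),s(251,388),s(261,543),bot.camera_params("top"))
E
```

```text
origin [610.6 -13.7] yaw 0.3294 res [[-0.7, -2.3], [-2.1, 0.4], [1.7, 1.9], [1.1, -0.1]]
knob pred [630.  -70.5] seen [629.9 -70.1  80. ]
pivot pred [563.1  12.3] seen [562.1  12.3  40. ]
handle [499.5   7.7] len 63.8 angle 0.257
```

```bash
python3 -m pendant '[[[0.6,-0.79,0],[0,0,-1],1],[[0.6,-0.79,0],[0,0,-1],1],[[0.6,-0.79,0],[0,0,-1],1],[[0.6,-0.79,0],[0,0,-1],1],[[0.6,-0.79,0],[0,0,-1],1],[[0.6,-0.79,0],[0,0,-1],1],[[0.6,-0.79,0],[0,0,-1],1],[[0.6,-0.79,0],[0,0,-1],1],[[0.6,-0.79,0],[0,0,-1],1],[[0.6,-0.79,0],[0,0,-1],1]]'
```

```text
time: 0.93
tool_pos: [378.5, 247.9, 243.5]
tcp_rot: [-3.141, 0.0, 1.549]
contact_force: [-0.1, 0.1, 0.3]
grip_width: 91.5
finger_force: 0.0
```

```bash
python3 -m pendant '[[[0.6,-0.76,0],[0,0,-1],1],[[0.6,-0.76,0],[0,0,-1],1],[[0.6,-0.76,0],[0,0,-1],1],[[0.6,-0.76,0],[0,0,-1],1],[[0.6,-0.76,0],[0,0,-1],1],[[0.6,-0.76,0],[0,0,-1],1],[[0.6,-0.76,0],[0,0,-1],1],[[0.6,-0.76,0],[0,0,-1],1],[[0.6,-0.76,0],[0,0,-1],1],[[0.6,-0.76,0],[0,0,-1],1]]'
python3 -m pendant '[[[0.6,-0.76,-0.2],[0,0,-1],1],[[0.6,-0.76,-0.2],[0,0,-1],1],[[0.6,-0.76,-0.2],[0,0,-1],1],[[0.6,-0.76,-0.2],[0,0,-1],1],[[0,0,-0.3],[0,0,-1],1],[[0,0,-0.3],[0,0,-1],1],[[0,0,-0.3],[0,0,-1],1],[[0,0,-0.3],[0,0,-1],1],[[0,0,-0.3],[0,0,-1],1],[[0,0,0],[0,0,-1],1]]'
python3 -m pendant '[[[0,0,0],[0,0,-1],1],[[0,0,0],[0,0,-1],1],[[0,0,0],[0,0,-1],1],[[0,0,0],[0,0,-0.3],1],[[0,0,0],[0,0,0],1],[[0,0,0],[0,0,0],1],[[0,0,0],[0,0,0],1],[[0,0,0],[0,0,0],1],[[0,0,0],[0,0,0],1],[[0,0,0],[0,0,0],1]]'
python3 - <<'E'
from h import *
o=bot.get_obs();print(o["tool_pos"],o["tcp_rot"],o["joint_positions"].round(2),o["moment"])
p=bot.camera_params("wrist");im=bot.capture("wrist");cv2.imwrite("pics/w1.png",im)
print(ray(p,(256,192)))
for z,P in[(80,(630,-70.5,80))]: print(proj(p,P), proj(p,(o["tool_pos"][0],o["tool_pos"][1],80)))
E
```

```text
time: 1.77
tool_pos: [558.5, 20.0, 243.3]
tcp_rot: [-3.141, 0.001, 0.349]
contact_force: [0.8, 0.3, -0.3]
grip_width: 91.9
finger_force: 0.0
time: 2.6
tool_pos: [628.8, -69.8, 172.0]
tcp_rot: [3.139, 0.004, -0.851]
contact_force: [-0.4, -0.0, 0.1]
grip_width: 92.0
finger_force: 0.0
time: 3.43
tool_pos: [630.0, -70.0, 174.7]
tcp_rot: [3.141, 0.0, -1.241]
contact_force: [0.6, 0.1, -0.3]
grip_width: 91.7
finger_force: 0.0
[630.01858922 -69.96624143 174.73980088] [ 3.14147606e+00  8.71018277e-06 -1.24076978e+00] [-0.23  0.6   1.3  -0.    1.24  2.58] [ 0.0655958   0.16928214 -0.02321885]
(array([ 652.56322547, -135.109352  ,  315.67789521]), array([-0.07332081,  0.23819138, -0.96852749]))
[[259.05147725 201.92176991]] [[258.80178808 202.54925701]]
```

View pics/w1.png

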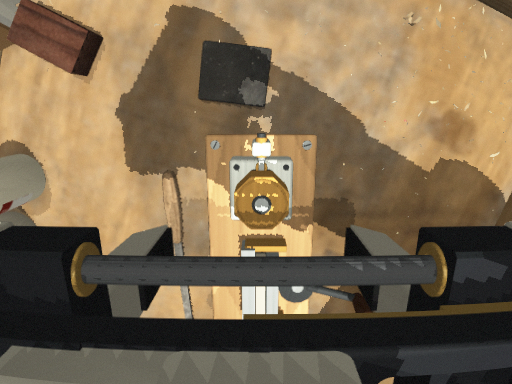

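The wrist view shows the knob centred at column about 261.5, against the gripper midline at 259. That puts it about 2 mm toward image right (jig -x). Board edges are vertical, so the yaw is right. I'll nudge 1.5 mm, descend and close.

```bash
python3 -m pendant '[[[-0.05,-0.02,-0.5],[0,0,0],1],[[0,0,-0.5],[0,0,0],1],[[0,0,-0.5],[0,0,0],1],[[0,0,-0.5],[0,0,0],1],[[0,0,-0.5],[0,0,0],1],[[0,0,-0.5],[0,0,0],1],[[0,0,-0.5],[0,0,0],1],[[0,0,0],[0,0,0],1],[[0,0,0],[0,0,0],0.3],[[0,0,0],[0,0,0],0.1]]'
python3 -m pendant '[[[0,0,0],[0,0,0],-1],[[0,0,0],[0,0,0],-1],[[0,0,0],[0,0,0],-1],[[0,0,0],[0,0,0],-1],[[0,0,0],[0,0,0],-1],[[0,0,0],[0,0,0],-1],[[0,0,0],[0,0,0],-1],[[0,0,0],[0,0,0],-1],[[0,0,0],[0,0,0],-1],[[0,0,0],[0,0,0],-1]]'
python3 -c "
from plant import bot
o=bot.get_obs();print(o['moment'],o['tcp_rot'],o['joint_positions'].round(2))"
```

```text
time: 4.32
tool_pos: [629.1, -70.7, 70.7]
tcp_rot: [-3.141, -0.001, -1.241]
contact_force: [0.6, -0.6, 0.6]
grip_width: 83.0
finger_force: 0.0
time: 5.15
tool_pos: [628.2, -70.6, 69.8]
tcp_rot: [3.141, 0.0, -1.241]
contact_force: [-2.9, -0.4, 3.6]
grip_width: 41.5
finger_force: 30.0
[-0.04758931  0.67329096 -0.05350893] [ 3.14084920e+00  1.54057524e-04 -1.24120907e+00] [-0.23  0.7   1.41 -0.    1.02  2.58]
```

```bash
cat > m.py <<'E'
from plant import bot
o=bot.get_obs();print('Mz',o['moment'].round(3),'yaw',o['tcp_rot'][2].round(4),'q6',o['joint_positions'][5].round(3))
E
python3 -m pendant '[[[0,0,0],[0,0,0.5],-1],[[0,0,0],[0,0,0.5],-1],[[0,0,0],[0,0,0.5],-1],[[0,0,0],[0,0,0.25],-1],[[0,0,0],[0,0,0],-1],[[0,0,0],[0,0,0],-1],[[0,0,0],[0,0,0],-1],[[0,0,0],[0,0,0],-1],[[0,0,0],[0,0,0],-1],[[0,0,0],[0,0,0],-1]]'; python3 m.py
```

```text
time: 5.98
tool_pos: [628.3, -70.6, 69.9]
tcp_rot: [3.141, 0.0, -1.032]
contact_force: [-5.2, -0.5, 4.7]
grip_width: 41.6
finger_force: 30.0
Mz [-0.124  0.832 -0.035] yaw -1.0318 q6 2.37
```

```bash
python3 -m pendant '[[[0,0,0],[0,0,0.935],-1],[[0,0,0],[0,0,0.935],-1],[[0,0,0],[0,0,0.935],-1],[[0,0,0],[0,0,0.935],-1],[[0,0,0],[0,0,0.935],-1],[[0,0,0],[0,0,0.935],-1],[[0,0,0],[0,0,0.935],-1],[[0,0,0],[0,0,0],-1],[[0,0,0],[0,0,0],-1],[[0,0,0],[0,0,0],-1]]'; python3 m.py
```

```text
time: 6.82
tool_pos: [628.6, -70.3, 69.9]
tcp_rot: [-3.141, 0.0, -0.25]
contact_force: [-3.5, 0.2, 5.4]
grip_width: 41.8
finger_force: 30.0
Mz [ 0.083  0.766 -0.028] yaw -0.2502 q6 1.588
```

```bash
python3 -m pendant '[[[0,0,0],[0,0,0.935],-1],[[0,0,0],[0,0,0.935],-1],[[0,0,0],[0,0,0.935],-1],[[0,0,0],[0,0,0.935],-1],[[0,0,0],[0,0,0.935],-1],[[0,0,0],[0,0,0.935],-1],[[0,0,0],[0,0,0.935],-1],[[0,0,0],[0,0,0],-1],[[0,0,0],[0,0,0],-1],[[0,0,0],[0,0,0],-1]]'; python3 m.py
```

```text
time: 7.65
tool_pos: [628.5, -70.0, 69.9]
tcp_rot: [-3.141, -0.0, 0.535]
contact_force: [-3.8, 1.6, 6.0]
grip_width: 41.7
finger_force: 30.0
Mz [ 0.21   0.702 -0.01 ] yaw 0.5353 q6 0.803
```

```bash
python3 -m pendant '[[[0,0,0],[0,0,0.935],-1],[[0,0,0],[0,0,0.935],-1],[[0,0,0],[0,0,0.935],-1],[[0,0,0],[0,0,0.935],-1],[[0,0,0],[0,0,0.935],-1],[[0,0,0],[0,0,0.935],-1],[[0,0,0],[0,0,0.935],-1],[[0,0,0],[0,0,0],-1],[[0,0,0],[0,0,0],-1],[[0,0,0],[0,0,0],-1]]'; python3 m.py
```

```text
time: 8.48
tool_pos: [628.2, -69.7, 69.9]
tcp_rot: [-3.141, -0.001, 1.321]
contact_force: [-4.7, 3.3, 6.7]
grip_width: 41.7
finger_force: 30.0
Mz [ 0.276  0.804 -0.08 ] yaw 1.3207 q6 0.017
```

```bash
python3 -m pendant '[[[0,0,0],[0,0,0.935],-1],[[0,0,0],[0,0,0.935],-1],[[0,0,0],[0,0,0.935],-1],[[0,0,0],[0,0,0.935],-1],[[0,0,0],[0,0,0.935],-1],[[0,0,0],[0,0,0.935],-1],[[0,0,0],[0,0,0.935],-1],[[0,0,0],[0,0,0],-1],[[0,0,0],[0,0,0],-1],[[0,0,0],[0,0,0],-1]]'; python3 m.py
```

```text
time: 9.32
tool_pos: [628.0, -70.0, 69.5]
tcp_rot: [-3.141, -0.002, 2.105]
contact_force: [-4.5, 1.6, 4.4]
grip_width: 43.1
finger_force: 30.0
Mz [ 0.246  0.829 -0.272] yaw 2.1045 q6 -0.767
```

Torque jumped to 0.27 N m and the jaws were wedged to 43.1 mm, so this looks like the stop. I'll go back 12°, release, regrip and push 12° again to confirm it.

```bash
python3 -m pendant '[[[0,0,0],[0,0,-0.5],-1],[[0,0,0],[0,0,-0.5],-1],[[0,0,0],[0,0,-0.5],-1],[[0,0,0],[0,0,-0.25],-1],[[0,0,0],[0,0,0],-1],[[0,0,0],[0,0,0],0.4],[[0,0,0],[0,0,0],0.4],[[0,0,0],[0,0,0],0.4],[[0,0,0],[0,0,0],0.4],[[0,0,0],[0,0,0],0.4]]'; python3 m.py
python3 -m pendant '[[[0,0,0],[0,0,0],-1],[[0,0,0],[0,0,0],-1],[[0,0,0],[0,0,0],-1],[[0,0,0],[0,0,0],-1],[[0,0,0],[0,0,0],-1],[[0,0,0],[0,0,0],-1],[[0,0,0],[0,0,0],-1],[[0,0,0],[0,0,0],-1],[[0,0,0],[0,0,0],-1],[[0,0,0],[0,0,0],-1]]'; python3 m.py
python3 -m pendant '[[[0,0,0],[0,0,0.5],-1],[[0,0,0],[0,0,0.5],-1],[[0,0,0],[0,0,0.5],-1],[[0,0,0],[0,0,0.25],-1],[[0,0,0],[0,0,0],-1],[[0,0,0],[0,0,0],-1],[[0,0,0],[0,0,0],-1],[[0,0,0],[0,0,0],-1],[[0,0,0],[0,0,0],-1],[[0,0,0],[0,0,0],-1]]'; python3 m.py
```

```text
time: 10.15
tool_pos: [628.8, -70.7, 69.6]
tcp_rot: [3.141, 0.0, 1.9]
contact_force: [-0.5, -0.3, -0.6]
grip_width: 63.9
finger_force: 0.0
Mz [-0.015  0.021 -0.011] yaw 1.8997 q6 -0.562
time: 10.98
tool_pos: [628.2, -70.6, 69.7]
tcp_rot: [-3.141, -0.0, 1.9]
contact_force: [-3.1, -0.2, 3.2]
grip_width: 42.0
finger_force: 30.0
Mz [-0.154  0.459 -0.055] yaw 1.9004 q6 -0.562
time: 11.82
tool_pos: [628.1, -70.2, 69.6]
tcp_rot: [-3.141, -0.001, 2.109]
contact_force: [-4.6, 0.7, 2.5]
grip_width: 43.4
finger_force: 30.0
Mz [ 0.299  0.818 -0.916] yaw 2.1094 q6 -0.772
```

Stop confirmed at -0.92 N m. Now back to the lowest click, release and regrip.

```bash
python3 -m pendant '[[[0,0,0],[0,0,-0.5],-1],[[0,0,0],[0,0,-0.5],-1],[[0,0,0],[0,0,-0.5],-1],[[0,0,0],[0,0,-0.25],-1],[[0,0,0],[0,0,0],-1],[[0,0,0],[0,0,0],0.4],[[0,0,0],[0,0,0],0.4],[[0,0,0],[0,0,0],0.4],[[0,0,0],[0,0,0],0.4],[[0,0,0],[0,0,0],0.4]]'; python3 m.py
python3 -m pendant '[[[0,0,0],[0,0,0],-1],[[0,0,0],[0,0,0],-1],[[0,0,0],[0,0,0],-1],[[0,0,0],[0,0,0],-1],[[0,0,0],[0,0,0],-1],[[0,0,0],[0,0,0],-1],[[0,0,0],[0,0,0],-1],[[0,0,0],[0,0,0],-1],[[0,0,0],[0,0,0],-1],[[0,0,0],[0,0,0],-1]]'; python3 m.py
python3 -m pendant '[[[0,0,0],[0,0,-0.935],-1],[[0,0,0],[0,0,-0.935],-1],[[0,0,0],[0,0,-0.935],-1],[[0,0,0],[0,0,-0.935],-1],[[0,0,0],[0,0,-0.935],-1],[[0,0,0],[0,0,-0.935],-1],[[0,0,0],[0,0,-0.935],-1],[[0,0,0],[0,0,0],-1],[[0,0,0],[0,0,0],-1],[[0,0,0],[0,0,0],-1]]'; python3 m.py
```

```text
time: 12.65
tool_pos: [629.0, -70.7, 69.9]
tcp_rot: [3.141, 0.001, 1.901]
contact_force: [0.3, 0.8, 0.3]
grip_width: 63.4
finger_force: 0.0
Mz [-0.069  0.052  0.014] yaw 1.9007 q6 -0.563
time: 13.48
tool_pos: [628.3, -70.6, 69.8]
tcp_rot: [-3.141, -0.0, 1.9]
contact_force: [-3.6, -0.9, 1.9]
grip_width: 41.7
finger_force: 30.0
Mz [-0.26   0.489  0.004] yaw 1.9004 q6 -0.563
time: 14.32
tool_pos: [627.9, -70.6, 69.7]
tcp_rot: [-3.14, 0.001, 1.117]
contact_force: [-4.3, -0.8, 3.7]
grip_width: 41.9
finger_force: 30.0
Mz [-0.411  0.72  -0.011] yaw 1.1168 q6 0.221
```

One click, clean. Three more.

```bash
python3 -m pendant '[[[0,0,0],[0,0,-0.935],-1],[[0,0,0],[0,0,-0.935],-1],[[0,0,0],[0,0,-0.935],-1],[[0,0,0],[0,0,-0.935],-1],[[0,0,0],[0,0,-0.935],-1],[[0,0,0],[0,0,-0.935],-1],[[0,0,0],[0,0,-0.935],-1],[[0,0,0],[0,0,0],-1],[[0,0,0],[0,0,0],-1],[[0,0,0],[0,0,0],-1]]'; python3 m.py
python3 -m pendant '[[[0,0,0],[0,0,-0.935],-1],[[0,0,0],[0,0,-0.935],-1],[[0,0,0],[0,0,-0.935],-1],[[0,0,0],[0,0,-0.935],-1],[[0,0,0],[0,0,-0.935],-1],[[0,0,0],[0,0,-0.935],-1],[[0,0,0],[0,0,-0.935],-1],[[0,0,0],[0,0,0],-1],[[0,0,0],[0,0,0],-1],[[0,0,0],[0,0,0],-1]]'; python3 m.py
python3 -m pendant '[[[0,0,0],[0,0,-0.935],-1],[[0,0,0],[0,0,-0.935],-1],[[0,0,0],[0,0,-0.935],-1],[[0,0,0],[0,0,-0.935],-1],[[0,0,0],[0,0,-0.935],-1],[[0,0,0],[0,0,-0.935],-1],[[0,0,0],[0,0,-0.935],-1],[[0,0,0],[0,0,0],-1],[[0,0,0],[0,0,0],-1],[[0,0,0],[0,0,0],-1]]'; python3 m.py
```

```text
time: 15.15
tool_pos: [627.6, -70.4, 69.7]
tcp_rot: [-3.141, 0.002, 0.332]
contact_force: [-6.5, -0.6, 3.5]
grip_width: 41.9
finger_force: 30.0
Mz [-0.36   0.931 -0.029] yaw 0.3315 q6 1.007
time: 15.98
tool_pos: [627.6, -70.0, 69.7]
tcp_rot: [3.141, 0.002, -0.454]
contact_force: [-6.1, 0.8, 5.2]
grip_width: 41.7
finger_force: 30.0
Mz [-0.01   1.063 -0.027] yaw -0.4539 q6 1.792
time: 16.82
tool_pos: [627.9, -69.7, 69.7]
tcp_rot: [3.14, 0.002, -1.239]
contact_force: [-4.3, 2.2, 3.9]
grip_width: 41.7
finger_force: 30.0
Mz [ 0.356  0.921 -0.092] yaw -1.2388 q6 2.577
```

```bash
python3 -m pendant '[[[0,0,0],[0,0,0],1],[[0,0,0],[0,0,0],1],[[0,0,0],[0,0,0],1],[[0,0,0],[0,0,0],1],[[0,0,0.6],[0,0,0],1],[[0,0,0.8],[0,0,0],1],[[0,0,0.8],[0,0,0],1],[[0,0,0.8],[0,0,0],1],[[0,0,0.6],[0,0,0.4],1],[[0,0,0],[0,0,0.5],1]]'
python3 -m pendant '[[[-0.43,0.26,0],[0,0,1],1],[[-0.43,0.26,0],[0,0,1],1],[[-0.43,0.26,0],[0,0,1],1],[[-0.43,0.26,0],[0,0,1],1],[[-0.43,0.26,0],[0,0,1],1],[[-0.43,0.26,0],[0,0,1],1],[[-0.43,0.26,0],[0,0,1],1],[[-0.43,0.26,0],[0,0,1],1],[[-0.43,0.26,0],[0,0,1],1],[[-0.43,0.26,0],[0,0,1],1]]'
python3 -m pendant '[[[0,0,0],[0,0,0],1],[[0,0,0],[0,0,0],1],[[0,0,0],[0,0,0],1],[[0,0,0],[0,0,0],1],[[0,0,0],[0,0,0],1],[[0,0,0],[0,0,0],1],[[0,0,0],[0,0,0],1],[[0,0,0],[0,0,0],1],[[0,0,0],[0,0,0],1],[[0,0,0],[0,0,0],1]]'
python3 - <<'E'
from h import *
o=bot.get_obs();print(o["tool_pos"],o["tcp_rot"],o["joint_positions"].round(2))
p=bot.camera_params("wrist");im=bot.capture("wrist");cv2.imwrite("pics/w2.png",im)
print(proj(p,[(498.5,7.5,66),(561.5,12,40),(628.5,-70.5,80)]))
cv2.imwrite("pics/t2.png",cv2.resize(bot.capture("top")[145:255,225:335],None,fx=5.4,fy=5.4,interpolation=cv2.INTER_CUBIC))
E
```

```text
time: 17.65
tool_pos: [630.8, -71.1, 182.6]
tcp_rot: [-3.135, -0.005, -1.131]
contact_force: [0.8, 1.2, 0.8]
grip_width: 92.2
finger_force: 0.0
time: 18.48
tool_pos: [499.1, 7.7, 177.9]
tcp_rot: [3.141, -0.001, 0.073]
contact_force: [-0.1, 0.3, 0.2]
grip_width: 91.7
finger_force: 0.0
time: 19.32
tool_pos: [499.6, 7.4, 177.7]
tcp_rot: [3.142, 0.0, 0.067]
contact_force: [0.6, -0.1, 0.5]
grip_width: 91.8
finger_force: 0.0
[499.55768498   7.42709501 177.69920204] [3.14151698e+00 6.16300822e-05 6.66815226e-02] [-0.14  0.36  1.69 -0.    1.09  1.37]
[[258.86331158 198.54374912]
 [258.50553472 118.52692793]
 [382.10730095  32.84341541]]
```

View pics/w2.png

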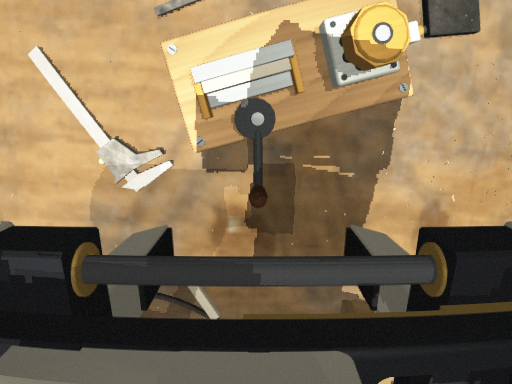

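The handle top is at (259,196) and the pivot at (257,119), both within 2 mm of prediction. Descending and gripping the handle.

```bash
python3 -m pendant '[[[0,0,-0.59],[0,0,0],1],[[0,0,-0.59],[0,0,0],1],[[0,0,-0.59],[0,0,0],1],[[0,0,-0.59],[0,0,0],1],[[0,0,-0.59],[0,0,0],1],[[0,0,-0.59],[0,0,0],1],[[0,0,-0.59],[0,0,0],1],[[0,0,0],[0,0,0],1],[[0,0,0],[0,0,0],0],[[0,0,0],[0,0,0],-0.2]]'
python3 -m pendant '[[[0,0,0],[0,0,0],-1],[[0,0,0],[0,0,0],-1],[[0,0,0],[0,0,0],-1],[[0,0,0],[0,0,0],-1],[[0,0,0],[0,0,0],-1],[[0,0,0],[0,0,0],-1],[[0,0,0],[0,0,0],-1],[[0,0,0],[0,0,0],-1],[[0,0,0],[0,0,0],-1],[[0,0,0],[0,0,0],-1]]'; python3 m.py
python3 - <<'E'
import numpy as np
# lever arc: chord steps from angle .257 to 1.5 in equal steps, jig yaw .33
yaw=.33;n=12;th=np.linspace(.26,1.5,n+1)
a=np.pi+yaw-th;P=65*np.c_[np.cos(a),np.sin(a)]
print((np.diff(P,axis=0)/30).round(2).tolist(),(np.diff(th)/.12)[0].round(3)); print(P[0].round(1),P[-1].round(1))
E
```

```text
time: 20.25
tool_pos: [500.1, 7.4, 54.7]
tcp_rot: [3.141, -0.001, 0.067]
contact_force: [0.5, -0.3, 0.3]
grip_width: 83.0
finger_force: 0.0
time: 21.08
tool_pos: [499.5, 7.5, 53.8]
tcp_rot: [3.142, 0.0, 0.067]
contact_force: [-0.5, 1.4, -0.2]
grip_width: 16.3
finger_force: 1.1
Mz [ 0.27   0.161 -0.049] yaw 0.0668 q6 1.365
[[-0.0, 0.22], [0.02, 0.22], [0.04, 0.22], [0.06, 0.21], [0.09, 0.21], [0.11, 0.2], [0.13, 0.18], [0.15, 0.17], [0.16, 0.15], [0.18, 0.14], [0.19, 0.12], [0.2, 0.1]] 0.861
[-64.8  -4.5] [-25.4  59.8]
```

```bash
python3 -m pendant '[[[0,0,0],[0,0,0],-1],[[0,0.22,0],[0,0,-0.86],-1],[[0.02,0.22,0],[0,0,-0.86],-1],[[0.04,0.22,0],[0,0,-0.86],-1],[[0.06,0.21,0],[0,0,-0.86],-1],[[0.09,0.21,0],[0,0,-0.86],-1],[[0.11,0.2,0],[0,0,-0.86],-1],[[0.13,0.18,0],[0,0,-0.86],-1],[[0.15,0.17,0],[0,0,-0.86],-1],[[0,0,0],[0,0,0],-1]]'; python3 m.py
```

```text
time: 21.92
tool_pos: [517.6, 56.6, 53.7]
tcp_rot: [3.141, 0.0, -0.762]
contact_force: [-1.2, -0.3, 1.2]
grip_width: 14.3
finger_force: 30.0
Mz [-0.123  0.366 -0.192] yaw -0.7622 q6 2.295
```

```bash
python3 -m pendant '[[[0.16,0.15,0],[0,0,-0.86],-1],[[0.18,0.14,0],[0,0,-0.86],-1],[[0.19,0.12,0],[0,0,-0.86],-1],[[0.2,0.1,0],[0,0,-0.86],-1],[[0,0,0],[0,0,0],-1],[[0,0,0],[0,0,0],-1],[[0,0,0],[0,0,0],-1],[[0,0,0],[0,0,0],-1],[[0,0,0],[0,0,0],-1],[[0,0,0],[0,0,0],-1]]'; python3 m.py
python3 - <<'E'
from h import *
cv2.imwrite("pics/t3.png",cv2.resize(bot.capture("top")[145:255,200:335],None,fx=5.4,fy=5.4,interpolation=cv2.INTER_CUBIC))
E
```

```text
time: 22.75
tool_pos: [537.3, 70.0, 53.6]
tcp_rot: [3.136, -0.0, -1.168]
contact_force: [-8.0, -7.3, 5.6]
grip_width: 14.2
finger_force: 30.0
Mz [-1.231  1.264 -0.04 ] yaw -1.1677 q6 2.73
```

```bash
python3 -m pendant '[[[0.06,0.02,0],[0,0,-0.2],-1],[[0.06,0.02,0],[0,0,-0.2],-1],[[0,0,0],[0,0,0],-1],[[0,0,0],[0,0,0],-1],[[0,0,0],[0,0,0],-1],[[0,0,0],[0,0,0],-1],[[0,0,0],[0,0,0],-1],[[0,0,0],[0,0,0],-1],[[0,0,0],[0,0,0],-1],[[0,0,0],[0,0,0],-1]]'; python3 m.py
```

```text
time: 23.63
tool_pos: [537.5, 70.2, 53.4]
tcp_rot: [3.129, 0.001, -1.214]
contact_force: [-17.7, -14.9, 14.5]
grip_width: 14.3
finger_force: 30.0
Mz [-2.154  3.022  0.199] yaw -1.2145 q6 2.779
```

View pics/t3.png

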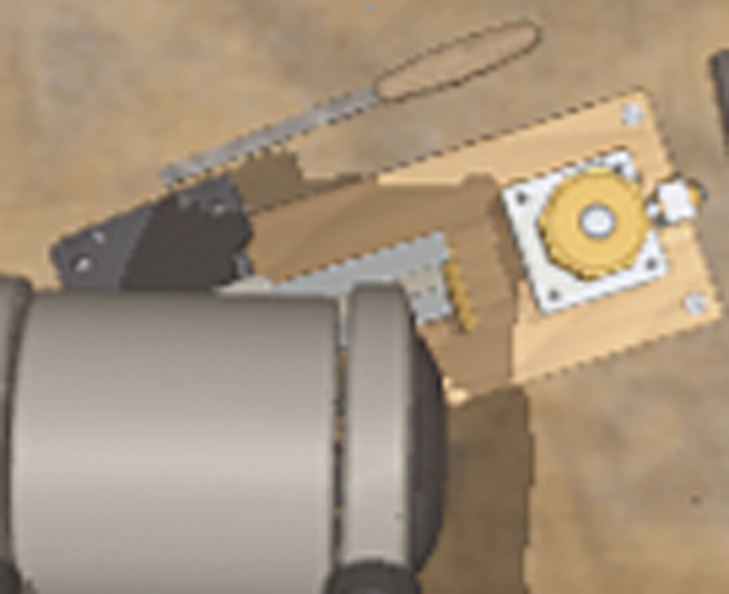

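The arm hides the lever in this view. The force rose from 8 to about 23 N with only 0.2 mm of travel, so the lever is against its home stop. I'll open, lift and check.

```bash
python3 -m pendant '[[[0,0,0],[0,0,0],0],[[0,0,0],[0,0,0],0],[[0,0,0],[0,0,0],0],[[0,0,0],[0,0,0],0],[[0,0,0],[0,0,0],0],[[0,0,0.4],[0,0,0],0],[[0,0,0.8],[0,0,0],0],[[0,0,0.8],[0,0,0],0],[[0,0,0.8],[0,0,0],0],[[0,0,0.8],[0,0,0],0]]'
python3 -m pendant '[[[-0.7,0,0.5],[0,0,0.5],0],[[-0.7,0.2,0.5],[0,0,0.5],0],[[-0.7,0.5,0.5],[0,0,0.5],0],[[-0.7,0.8,0.3],[0,0,0.5],0],[[-0.7,0.8,0],[0,0,0.5],0],[[-0.7,0.8,0],[0,0,0.5],0],[[-0.7,0.8,0],[0,0,0.5],0],[[-0.7,0.8,0],[0,0,0.5],0],[[-0.6,0.8,0],[0,0,0.5],0],[[-0.3,0.8,0],[0,0,0.5],0]]'
python3 - <<'E'
from h import *
cv2.imwrite("pics/t4.png",cv2.resize(bot.capture("top")[130:260,170:360],None,fx=4.2,fy=4.2,interpolation=cv2.INTER_CUBIC))
E
```

```text
time: 24.47
tool_pos: [543.1, 73.1, 162.9]
tcp_rot: [-3.141, 0.0, -1.218]
contact_force: [0.0, 0.6, 0.3]
grip_width: 45.9
finger_force: 0.0
time: 25.3
tool_pos: [345.8, 263.0, 216.1]
tcp_rot: [3.142, 0.0, -0.615]
contact_force: [0.3, 0.5, 0.8]
grip_width: 45.9
finger_force: 0.0
```

View pics/t4.png

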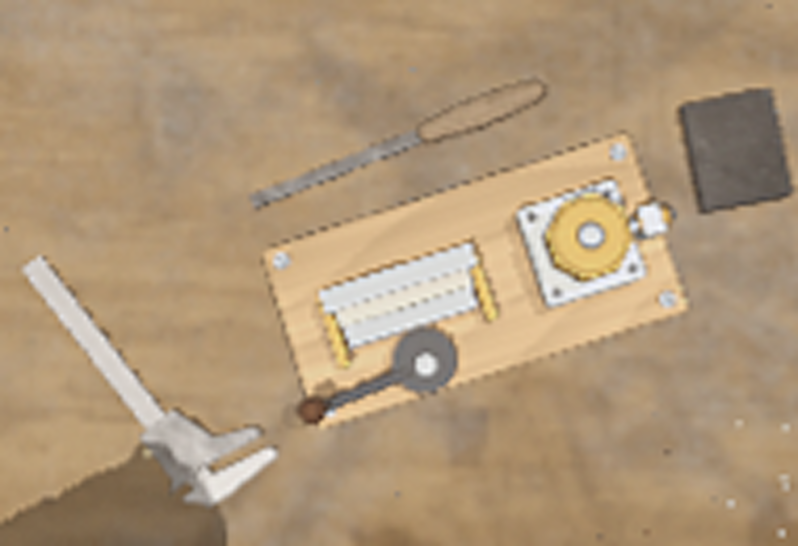

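```bash
python3 - <<'E'
from jig import *
s=lambda x,y:(170+(x+.5)/4.2-.5,130+(y+.5)/4.2-.5)
fit([s(262,250),s(627,130),s(688,305),s(320,430)],s(590,236),s(426,364),s(312,409),bot.camera_params("top"))
E
```

```text
origin [610.6 -13.9] yaw 0.3384 res [[0.1, -0.9], [-1.2, 0.1], [1.0, 1.1], [0.2, -0.3]]
knob pred [630.5 -70.5] seen [628.9 -70.3  80. ]
pivot pred [562.9  11.7] seen [562.4  12.3  40. ]
handle [537.6  71.6] len 65.0 angle 1.51
```

The lever reads 1.51 (home), the knob is seated four clicks above the stop, and the tools haven't moved.

```bash
python3 -c "
from plant import bot
print(bot.close_job())"
```

```text
the job is handed in; nothing more can be done
None
```

The job is handed in at about 25 s of the 72 s: the knob was wound down to its stop (felt twice), raised four clicks clockwise, then the clamp lever swung to its home stop, with the file, calliper and pad left alone.

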